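Feed the slide box down the docking lane

ROBOT

A 6-joint arm with a two-finger parallel gripper is mounted at the origin on the work surface. World frame = base frame: x ahead of the robot, y to its left, z up, the work surface at z = 0. Lengths are in m, angles in rad, forces in N, time in s.
With the tool pointing down it reaches from about 0.35 to 0.85 m from the base axis. Payload 8.1 kg.
Tool frame: the origin (TCP) lies at the very end of the fingers, on their centre line; the grasp point (between the pads) lies 19 mm behind it; z points along the fingers, y is the line along which they close (so a half turn about z gives the same grasp; the last joint's range is limited). The gripper opens to 93 mm and grips with 3 to 60 N. Pads are 15 mm wide; open, the fingers measure 128 mm over their backs; the gripper's body (75 mm by 188 mm) begins 65 mm behind the grasp point.
Start: joints at [-1.186, 0.13, 1.488, -0, 1.523, -0.085], TCP at [0.272, -0.535, 0.219] pointing down, gripper open.
Joint ranges: [-2.96, 2.96], [-0.89, 2.26], [0.02, 2.5], [-1.34, 4.48], [0, 2.73], [-2.66, 2.66]. Speed limits (rad/s): [2.39, 2.39, 2.79, 3.14, 3.14, 3.14].

INTERFACE

Orientations are given as a 3x3 rotation matrix whose columns are the frame's x, y, z axes.
In Python, from workcell import ctrl gives the robot as it stands. The module is installed in compiled form; this text tells all that it offers.
- The arm moves only by the tool play_rows, never from a script. Its argument "commands" is one flat list of numbers, 7 for each row, row after row: the turn, a rotation vector about the tool's x, y, z in rad, then the shift along the tool's x, y, z in cm, then the finger opening in cm, from 0 to 9.3. In form: [rx, ry, rz, tx, ty, tz, jaw, rx, ry, rz, tx, ty, tz, jaw, ...]. A call has 1 to 5 rows; each row is the pose to reach, as a shift and turn from the pose commanded when the call began, along the tool's axes at that moment; what a row does not reach only later rows make up. A row lasts 1/10 s, in which the tool goes at most 50 mm and 8.59 degrees, less where a joint would pass 70% of its speed; a pose out of reach is approached as far as the arm can. A call with a gripper value outside its range is refused whole. The fingers move at their own pace and stop on an object; "grip_force" is the grip in N (left out, the last holds). Time passes only in rows, so rows that repeat a pose let the fingers close. It gives the time, the measured TCP pose, the force, the opening and the grip force at its end, in the units of the state.
- ctrl.state(): the state, without advancing time (a new reading comes with each control period).
- ctrl.read_camera(name): name is "scene" or "side" or "wrist"; returns the picture (420x560x3 uint8, red, green, blue); there is no depth.
- ctrl.calibration(name): a dict with "camera_matrix" (3x3 intrinsics, pixels), "k1" (the pictures are not rectified: a ray, as slopes to the right and down, at radius r is drawn at 1 + k1 r^2 times it, then the intrinsics apply), "view" (4x4, takes a point from world to camera coordinates). Camera axes: x right, y down, z forward; pixel columns grow to the right and rows downward; lengths in m; the calibration is good to about 2 mm. A picture is of the moment at which its call begins: read the wrist's pose just before it. calibration takes no time and is no camera call; for the wrist camera it gives the pose at the moment of the call.
- ctrl.close_job(): hands the job in; it is judged then, once.
The state is a dict: "time": time; "q": joint angles; "joint_vel": joint speeds; "joint_efforts": joint torques, N m; "position": TCP position; "ee_rot": TCP orientation; "wrist_force": force on the tool from outside, world axes, zero at the start; "ft_torque": the same for the moment, N m; "finger_gap": finger opening in m; "gripper_force": force on a finger pad.
Only numpy, scipy, OpenCV 4.12 (cv2) and the standard library are available. Lean on these libraries where they do the work, as an engineer would, in place of code of your own. Each camera call takes 0.05 s, during which the arm holds its last target. There are 200 camera calls.

TASK

Gently push the white slide box along the docking lane until it sits squarely against the end stop, letting neither the box nor the robot touch either guide rail. Then press the load button on the control box fully down and let it go. Only push the box: do not squeeze, lift or tip it, and leave the bottle, flask and dishes where they stand.

Things in the scene. Friction and masses are not known exactly. Their poses are not given: they have to be found in the camera images.
- dock: Docking lane, fixed: grey floor plate 310 (x) x 180 (y) x 6 mm. Origin: centre of its underside, on the bench; x runs along the lane from its open mouth to the end stop, roughly away from the robot; y left, z up. x -155 to -25 mm is an open apron without rails; the rails (118 mm clear between them) run from x -25 to +137, where a white end stop (140 mm wide, 36 mm above the plate) has its face.
- rail_left: Left (+y) guide rail of the lane, bare aluminium, 162 x 6 mm, 16 mm tall above the plate (its top 22 mm above the bench); small screw feet outside the lane. Origin: centre of its underside, at (56, 62, 6) mm in the dock's frame; x along the lane. Must not be touched.
- rail_right: Right (-y) guide rail, the mirror image: origin at (56, -62, 6) mm in the dock's frame. Must not be touched.
- slide_box: Loose closed box for glass slides, white plastic, 84 mm along its x, 98 in y, 34 tall, 0.2-0.4 kg. Origin: centre of its underside. It starts on the apron before the rails, facing along the lane but up to 9 degrees askew and 12 mm to one side, and stays where it is left. Centred it has 10 mm to each rail; against the stop its origin is at x +95 mm in the dock's frame.
- control: White control box, fixed to the bench, 90 (x) x 70 (y) x 40 mm tall, standing left or right of the lane; origin: centre of its underside. The load button is in the middle of its top.
- load_button_top (a point): Centre of the top face of the load button: round, black, 30 mm in diameter, in a grey collar, pressed straight down.
- load_button (a joint): Travel of the load button in metres: 0 up, 0.006 fully down. A spring (4 N when fully down) brings it back up.
- media_bottle: Bystander: loose glass bottle with a screw cap, 66 mm in diameter, 150 mm tall; origin: centre of its underside.
- flask: Bystander: loose conical glass flask, 72 mm wide at the foot, 113 mm tall; origin: centre of its underside.
- dishes: Bystander: loose stack of three culture dishes, 90 mm in diameter, 42 mm tall; origin: centre of its underside.

How it is judged:
By the outcome, as a careful person would: the job done as asked, in the order asked, and still so for the second after the job is handed in, with the robot touching nothing.
It also fails if it takes over 64 s, if anything falls off the work surface, if the arm or the gripper's body presses on something with over 40 N, if the wrist force passes 120 N, or if a joint passes its speed limit or range.

## Working session

There is one attempt and no reset: what is moved stays moved. The work goes in short steps, Python scripts to look and compute and a tool call to move; the robot and the scene stay as the last step left them, time stands still between calls to the robot, and variables do not carry over. Pictures are saved under pics/ and viewed, at most 10 in all, crops included, and the job is handed in when it is done.

Besides the shell and the picture viewer there is one more tool, called as name(argument=value, ...) on one line, values as JSON. play_rows: Moves the arm, as the interface text tells. Its arguments: {"type":"object","properties":{"commands":{"type":"array"},"grip_force":{"type":"number"}},"required":["commands"]}

```bash
mkdir -p pics; python3 - <<'E'
from workcell import ctrl
import cv2
for n in ("scene","side"):
    cv2.imwrite(f"pics/{n}0.png",ctrl.read_camera(n)[:,:,::-1])
    c=ctrl.calibration(n);print(n,c["camera_matrix"],c["k1"],c["view"])
s=ctrl.state();print(s["time"],s["position"],s["ee_rot"],s["wrist_force"])
E
```

```text
scene [[444.12383771   0.         278.80302376]
 [  0.         444.12383771 212.73041556]
 [  0.           0.           1.        ]] -0.08109488578512213 [[ 0.73507832  0.67788484 -0.01148951 -0.4513923 ]
 [ 0.42358025 -0.47241815 -0.77291711 -0.19736102]
 [-0.52937665  0.56328788 -0.63440297  1.36726548]
 [ 0.          0.          0.          1.        ]]
side [[463.20164668   0.         280.40643793]
 [  0.         463.20164668 207.05921904]
 [  0.           0.           1.        ]] -0.14567384980382458 [[-0.86546946 -0.50073431 -0.01509187  0.5284471 ]
 [-0.24213515  0.4444998  -0.8624329   0.20063473]
 [ 0.43855808 -0.74275506 -0.50594638  0.77437685]
 [ 0.          0.          0.          1.        ]]
0.1 [ 0.27147047 -0.53450482  0.21769723] [[ 8.91637921e-01  4.52748753e-01 -6.19684011e-04]
 [ 4.52749156e-01 -8.91636624e-01  1.52742231e-03]
 [ 1.39005586e-04 -1.64246906e-03 -9.99998641e-01]] [ 0.26794051  0.77247637 -0.59042931]
```

View pics/scene0.png

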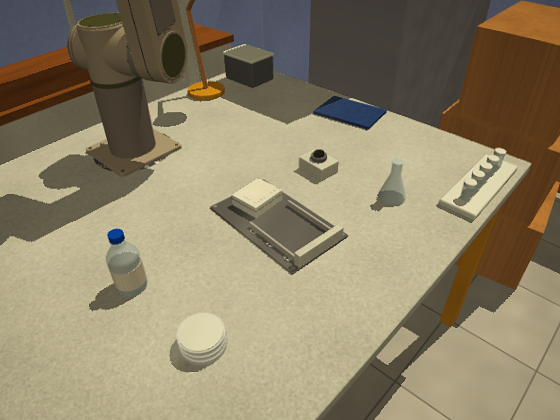

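View pics/side0.png

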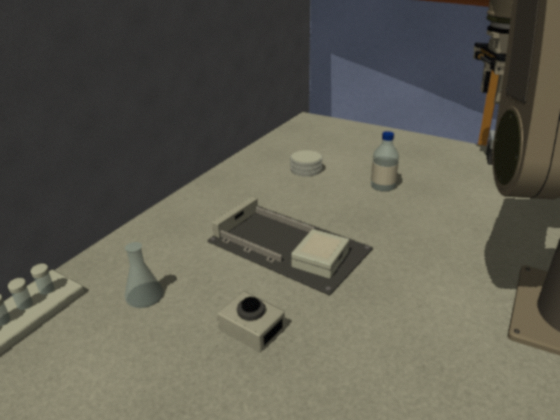

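The scene view shows the box at about (257,196) on the apron, the end stop at about (322,243), the button at (319,156), the bottle at (127,262), the flask at (393,185) and the dishes at (202,338). The side view agrees: box (321,252), button (251,307). Next I'll get coarse positions and enlarged crops.

```bash
cat > h.py <<'E'
import numpy as np,cv2
from workcell import ctrl
def cal(n):
    c=ctrl.calibration(n);return np.array(c["camera_matrix"]),c["k1"],np.array(c["view"])
def proj(P,c):
    K,k,V=c;p=np.atleast_2d(P)@V[:3,:3].T+V[:3,3];s=p[:,:2]/p[:,2:]
    s=s*(1+k*(s**2).sum(1,keepdims=True));return s*[K[0,0],K[1,1]]+K[:2,2]
def onplane(uv,z,c):
    K,k,V=c;d=(np.atleast_2d(uv)-K[:2,2])/[K[0,0],K[1,1]];s=d.copy()
    for _ in range(30): s=d/(1+k*(s**2).sum(1,keepdims=True))
    R=V[:3,:3];o=-R.T@V[:3,3];r=np.c_[s,np.ones(len(s))]@R
    return o+r*((z-o[2])/r[:,2])[:,None]
E
python3 - <<'E'
from h import *
a,b=cal("scene"),cal("side")
for n,z,u,v in [("box",.04,(257,195),(322,246)),("apron L/R cnr",.006,(265,180),(368,247)),("apron other",.006,(212,209),(327,285)),("far",.006,(346,236),(210,240)),("far2",.006,(293,268),None),("button",.05,(319,155),(251,304)),("flask",0,(392,200),(143,297)),("bottle",0,(129,288),(384,186)),("dish",0,(202,352),(306,170))]:
    print(n,onplane(u,z,a).round(3)[0,:2],onplane(v,z,b).round(3)[0,:2] if v else "")
for n,(x,y,w,h) in dict(scene=(200,140,160,135),side=(200,190,180,160)).items():
    i=cv2.imread(f"pics/{n}0.png")[y:y+h,x:x+w];cv2.imwrite(f"pics/{n}_c.png",cv2.resize(i,None,fx=4,fy=3.7 if h==160 else 4,interpolation=cv2.INTER_CUBIC))
E
```

```text
box [0.492 0.052] [0.479 0.061]
apron L/R cnr [0.428 0.146] [ 0.412 -0.026]
apron other [ 0.416 -0.035] [0.435 0.128]
far [0.728 0.109] [0.721 0.114]
far2 [ 0.703 -0.051] 
button [0.5   0.289] [0.503 0.281]
flask [0.732 0.309] [0.722 0.322]
bottle [ 0.481 -0.324] [ 0.477 -0.317]
dish [ 0.716 -0.319] [ 0.703 -0.304]
```

View pics/scene_c.png

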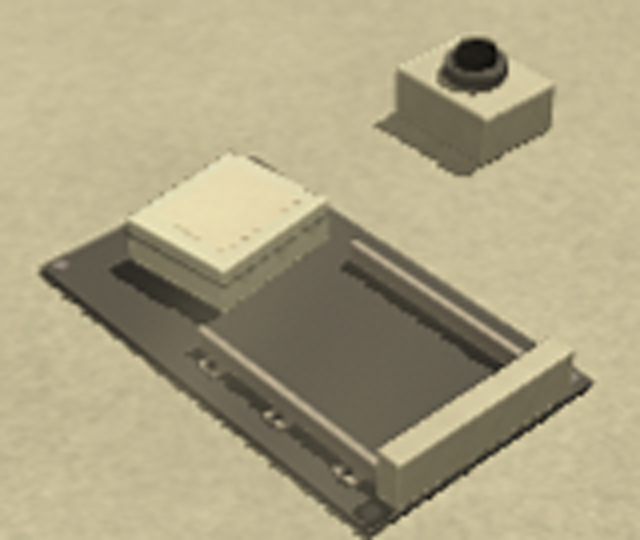

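```bash
cat >> h.py <<'E'
from scipy.spatial.transform import Rotation as Ro
def delta(p,yaw_deg):
    """tool-frame rotvec & shift (cm) to TCP p, pointing down, tool x at yaw"""
    s=ctrl.state();R=np.array(s["ee_rot"]);y=np.radians(yaw_deg)
    T=np.array([[np.cos(y),np.sin(y),0],[np.sin(y),-np.cos(y),0],[0,0,-1]])
    print("t",s["time"],"pos",np.round(s["position"],4),"yaw",np.degrees(np.arctan2(R[1,0],R[0,0])).round(2),"F",np.round(s["wrist_force"],2))
    print("rot",Ro.from_matrix(R.T@T).as_rotvec().round(4),"shift cm",(R.T@(np.array(p)-s["position"])*100).round(2))
E
python3 - <<'E'
from h import *
c=cal("wrist");V=c[2];s=ctrl.state();R=np.array(s["ee_rot"])
o=-V[:3,:3].T@V[:3,3];print("cam in tool",R.T@(o-s["position"]),"axis",R.T@V[2,:3],c[0],c[1])
delta([.48,.04,.33],-5)
E
```

```text
cam in tool [ 7.88071222e-02 -4.91134942e-05 -1.66940087e-01] axis [-2.82710793e-01 -1.13500909e-04  9.59205189e-01] [[328.80819894   0.         280.04078457]
 [  0.         328.80819894 209.6184378 ]
 [  0.           0.           1.        ]] -0.0029942157093775334
t 0.1 pos [ 0.2715 -0.5345  0.2177] yaw 26.92 F [ 0.27  0.77 -0.59]
rot [-1.600e-03  3.000e-04  5.571e-01] shift cm [ 44.61 -41.8  -11.16]
```

The crop shows the box's top corners at crop pixels (128,222), (232,155), (327,207) and (222,275). It sits askew and toward the left rail, and the button is at (475,55). I'll move over the lane for a close wrist view.

play_rows(commands=[0, 0, 0.04, 3, -2.8, -2, 5, 0, 0, 0.08, 6, -5.6, -4, 5, 0, 0, 0.12, 9, -8.4, -6, 5, 0, 0, 0.16, 12, -11.2, -8, 5, 0, 0, 0.2, 15, -14, -10, 5])

```text
time: 0.6
position: [0.3421, -0.3405, 0.319]
ee_rot: [[0.964, 0.265, -0.0], [0.265, -0.964, 0.001], [-0.0, -0.001, -1.0]]
wrist_force: [0.6, -0.7, -0.1]
finger_gap: 0.0575
gripper_force: 0.0
```

```bash
python3 -c "
from h import *
delta([.46,.04,.33],-5)"
```

```text
t 0.6 pos [ 0.3421 -0.3405  0.319 ] yaw 15.34 F [ 0.64 -0.74 -0.15]
rot [-6.000e-04  2.000e-04  3.551e-01] shift cm [ 21.44 -33.58  -1.08]
```

play_rows(commands=[0, 0, 0.04, 2.1, -3.4, -0.1, 5, 0, 0, 0.08, 4.3, -6.7, -0.2, 5, 0, 0, 0.12, 6.4, -10, -0.3, 5, 0, 0, 0.15, 8.6, -13.4, -0.4, 5, 0, 0, 0.18, 10.7, -16.8, -0.5, 5])

```text
time: 1.1
position: [0.4004, -0.1502, 0.3234]
ee_rot: [[0.996, 0.088, -0.0], [0.088, -0.996, 0.0], [-0.0, -0.0, -1.0]]
wrist_force: [0.6, -0.6, -0.1]
finger_gap: 0.0501
gripper_force: 0.0
```

play_rows(commands=[0, 0, 0.04, 1.5, -3.7, -0.1, 5, 0, 0, 0.08, 3, -7.4, -0.2, 5, 0, 0, 0.12, 4.5, -11, -0.3, 5, 0, 0, 0.16, 6, -14.7, -0.4, 5, 0, 0, 0.175, 7.5, -18.4, -0.5, 5])

```text
time: 1.6
position: [0.4586, 0.0399, 0.3284]
ee_rot: [[0.996, -0.087, -0.0], [-0.087, -0.996, -0.0], [-0.0, 0.0, -1.0]]
wrist_force: [0.1, 0.0, 0.1]
finger_gap: 0.0499
gripper_force: 0.0
```

play_rows(commands=[0, 0, 0, 0, 0, 0, 5, 0, 0, 0, 0, 0, 0, 5, 0, 0, 0, 0, 0, 0, 5])

```text
time: 1.9
position: [0.4583, 0.0375, 0.3283]
ee_rot: [[0.996, -0.085, -0.001], [-0.085, -0.996, -0.0], [-0.001, 0.0, -1.0]]
wrist_force: [-0.5, 0.4, 0.5]
finger_gap: 0.0494
gripper_force: 0.0
```

```bash
python3 - <<'E'
from h import *
import pickle
c=cal("wrist");s=ctrl.state();i=ctrl.read_camera("wrist")[:,:,::-1]
cv2.imwrite("pics/w1.png",i);pickle.dump(c,open("w1.pkl","wb"));print(s["time"],s["position"],np.abs(s["joint_vel"]).max())
E
```

```text
1.9 [0.45831197 0.03746349 0.32834987] 0.01679884012155787
```

View pics/w1.png

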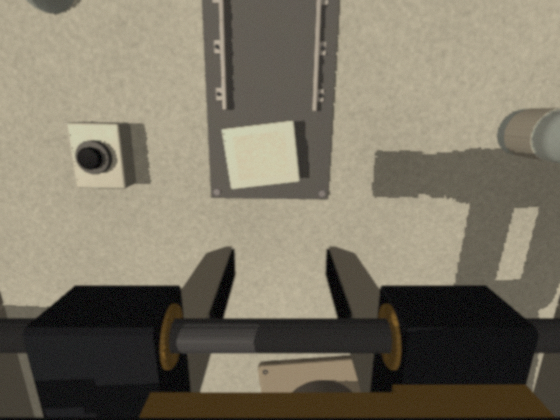

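The wrist view is clear. Box-top corners are at about (222,130), (295,121), (299,181) and (229,189). The plate's near corners are at (211,197) and (329,199), the rail ends at (226,108) and (316,108), and the button at (91,157). Next I'll refine these numerically.

```bash
cat > meas.py <<'E'
from h import *
def box(g,c,x0,x1,y0,y1):
    m=np.zeros_like(g);m[y0:y1,x0:x1]=(g[y0:y1,x0:x1]>150)*255
    m=cv2.morphologyEx(m,cv2.MORPH_OPEN,np.ones((5,5)))
    k=max(cv2.findContours(m,cv2.RETR_EXTERNAL,cv2.CHAIN_APPROX_NONE)[0],key=cv2.contourArea)
    p=onplane(k[:,0].astype(float),.04,c)[:,:2]
    (ct,sz,an)=cv2.minAreaRect((p*1000).astype(np.float32))
    a=(an+45)%90-45
    return np.array(ct)/1000,sz,a
E
python3 - <<'E'
from meas import *
import pickle
c=pickle.load(open("w1.pkl","rb"));g=cv2.imread("pics/w1.png",0)
print("box",box(g,c,213,326,112,196))
L=[];Rr=[];B=[]
for r in list(range(20,100,4)):
    d=np.diff(cv2.GaussianBlur(g,(3,5),0)[r].astype(int))
    L.append((195+d[195:218].argmin()+.5,r));Rr.append((324+d[324:345].argmax()+.5,r))
for x in range(225,318,3):
    d=np.diff(cv2.GaussianBlur(g,(5,3),0)[:,x].astype(int));B.append((x,191+d[191:206].argmax()+.5))
for n,p in (("L",L),("R",Rr),("B",B)):
    w=onplane(p,.006,c)[:,:2].astype(np.float32)
    vx,vy,x,y=cv2.fitLine(w,cv2.DIST_HUBER,0,.001,.001).ravel()
    print(n,"dir",np.degrees(np.arctan2(vy,vx)).round(2),"pt",x.round(4),y.round(4),"len",np.ptp(w,axis=0).round(3))
print("rail ends top",onplane([(226,108),(316,108)],.022,c).round(4))
print("rail ends top",onplane([(225,30),(317,30)],.022,c).round(4))
for u,z in (((91,157),.05),((91,157),.046)): print("button",onplane(u,z,c).round(4))
print("ctrl corners",onplane([(69,123),(124,122),(126,187),(79,187)],.04,c).round(4))
E
```

```text
box (array([0.4825918, 0.0623406]), (83.11882781982422, 96.96317291259766), 1.7278342247009277)
L dir -5.8 pt 0.6164 0.1283 len [0.095 0.01 ]
R dir -5.58 pt 0.61 -0.0532 len [0.095 0.009]
B dir 84.78 pt 0.4114 0.0496 len [0.013 0.138]
rail ends top [[ 0.5491  0.1043  0.022 ]
 [ 0.5386 -0.019   0.022 ]]
rail ends top [[ 0.645   0.093   0.022 ]
 [ 0.6348 -0.0256  0.022 ]]
button [[0.5013 0.2899 0.05  ]]
button [[0.501  0.2922 0.046 ]]
ctrl corners [[0.5477 0.3139 0.04  ]
 [0.5426 0.24   0.04  ]
 [0.4547 0.2567 0.04  ]
 [0.4604 0.3231 0.04  ]]
```

play_rows(commands=[0, 0, -0.14, 0.4, -2.2, 2, 4, 0, 0, -0.28, 0.8, -4.4, 4, 4, 0, 0, -0.42, 1.2, -6.6, 6, 4, 0, 0, -0.56, 1.6, -8.8, 8, 4, 0, 0, -0.7, 2.1, -11, 10, 4])

```text
time: 2.45
position: [0.4892, 0.1453, 0.228]
ee_rot: [[0.815, 0.58, 0.0], [0.58, -0.815, -0.0], [0.0, 0.0, -1.0]]
wrist_force: [0.4, -0.4, 0.2]
finger_gap: 0.0399
gripper_force: 0.0
```

play_rows(commands=[0, 0, -0.14, 0, 0, 2, 4, 0, 0, -0.28, 0, 0, 4, 4, 0, 0, -0.42, 0, 0, 6, 4, 0, 0, -0.56, 0, 0, 8, 4, 0, 0, -0.7, 0, 0, 10, 4])

```text
time: 2.95
position: [0.489, 0.1445, 0.1279]
ee_rot: [[0.25, 0.968, 0.0], [0.968, -0.25, -0.0], [-0.0, 0.0, -1.0]]
wrist_force: [0.6, 0.1, 0.2]
finger_gap: 0.0403
gripper_force: 0.0
```

```bash
cat >> h.py <<'E'
DO=np.array([.5664,.0422]);DY=-5.6
def D(x,y,z):
    a=np.radians(DY);return [DO[0]+x*np.cos(a)-y*np.sin(a),DO[1]+x*np.sin(a)+y*np.cos(a),z]
def inD(p):
    a=np.radians(DY);d=np.array(p[:2])-DO;return np.array([d[0]*np.cos(a)+d[1]*np.sin(a),-d[0]*np.sin(a)+d[1]*np.cos(a)])
E
python3 -c "
from h import *
delta(D(-.088,.095,.020),DY+90);print(ctrl.state()['q'])"
```

```text
t 2.95 pos [0.489  0.1445 0.1279] yaw 75.54 F [0.64 0.05 0.24]
rot [ 0.0002  0.0002 -0.1547] shift cm [ 0.06 -0.12 10.79]
[ 1.86827893e-01 -5.19552787e-02  1.84357415e+00 -2.44307220e-04
  1.34980251e+00  4.39312067e-01]
```

play_rows(commands=[0, 0, -0.1, 0, -0.1, 3, 4, 0, 0, -0.155, 0.1, -0.1, 6, 4, 0, 0, -0.155, 0.1, -0.1, 9, 4, 0, 0, -0.155, 0.1, -0.1, 10.8, 4, 0, 0, -0.155, 0.1, -0.1, 10.8, 4])

```text
time: 3.45
position: [0.4856, 0.1453, 0.0176]
ee_rot: [[0.103, 0.995, -0.006], [0.995, -0.103, -0.001], [-0.002, -0.006, -1.0]]
wrist_force: [0.1, -0.9, -0.0]
finger_gap: 0.0401
gripper_force: 0.0
```

play_rows(commands=[0, 0, 0, -0.5, 0, 0, 4, 0, 0, 0, -1, 0, 0, 4, 0, 0, 0, -1.4, 0, 0, 4, 0, 0, 0, -1.7, 0, 0, 4, 0, 0, 0, -2, 0, 0, 4])

```text
time: 3.95
position: [0.4866, 0.127, 0.0213]
ee_rot: [[0.101, 0.995, 0.001], [0.995, -0.101, 0.0], [0.0, 0.001, -1.0]]
wrist_force: [-0.1, 0.1, -0.3]
finger_gap: 0.04
gripper_force: 0.0
```

play_rows(commands=[0, 0, 0, -0.2, 0, 0, 4, 0, 0, 0, -0.4, 0, 0, 4, 0, 0, 0, -0.6, 0, 0, 4, 0, 0, 0, -0.8, 0, 0, 4, 0, 0, 0, -1, 0, 0, 4])

```text
time: 4.45
position: [0.4854, 0.1175, 0.0208]
ee_rot: [[0.101, 0.995, 0.001], [0.995, -0.101, 0.0], [0.0, 0.001, -1.0]]
wrist_force: [1.5, 1.9, 1.5]
finger_gap: 0.0403
gripper_force: 1.2
```

```bash
python3 - <<'E'
from h import *
import pickle
s=ctrl.state();print(inD(s["position"]),s["position"],s["wrist_force"])
pickle.dump(cal("wrist"),open("w2.pkl","wb"));w=ctrl.read_camera("wrist")[:,:,::-1];cv2.imwrite("pics/w2.png",w)
cv2.imwrite("pics/s2.png",ctrl.read_camera("side")[:,:,::-1])
E
```

```text
[-0.08797641  0.06700013] [0.48538153 0.11746536 0.02082168] [1.50498284 1.92315182 1.47921017]
```

View pics/w2.png

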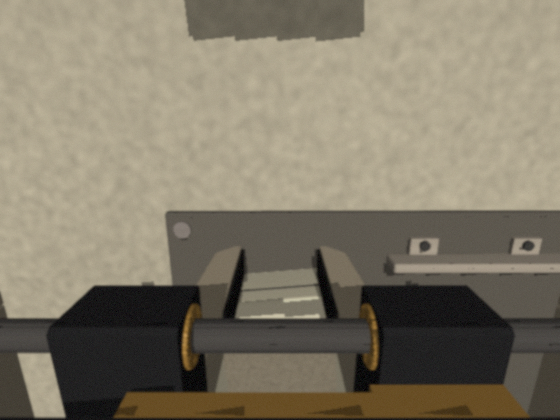

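The wrist view shows the two fingers at the box's left face, which is still slightly askew, and there is light contact of about 2 N. The rail's near end is at (390,265). I'll continue the side push to the nominal position.

play_rows(commands=[0, 0, 0, -0.2, 0, 0, 4, 0, 0, 0, -0.4, 0, 0, 4, 0, 0, 0, -0.6, 0, 0, 4, 0, 0, 0, -0.8, 0, 0, 4, 0, 0, 0, -1, 0, 0, 4])

```text
time: 5.05
position: [0.4843, 0.1073, 0.0208]
ee_rot: [[0.101, 0.995, 0.0], [0.995, -0.101, 0.0], [0.0, 0.0, -1.0]]
wrist_force: [1.4, 3.1, 1.7]
finger_gap: 0.0399
gripper_force: 1.5
```

play_rows(commands=[0, 0, 0, 0, 0, 0, 4, 0, 0, 0, 2.5, 0, 0, 4, 0, 0, 0, 3, 0, -4, 4, 0, 0, 0, 3, 0, -8.5, 4, 0, 0, 0, 3, 0, -13, 4])

```text
time: 5.55
position: [0.4856, 0.1368, 0.1508]
ee_rot: [[0.101, 0.995, -0.004], [0.995, -0.101, -0.001], [-0.002, -0.003, -1.0]]
wrist_force: [0.1, 1.0, -0.2]
finger_gap: 0.0399
gripper_force: 0.0
```

```bash
python3 -c "
from h import *
delta(D(-.14,0,.30),DY)"
```

```text
t 5.55 pos [0.4856 0.1368 0.1508] yaw 84.22 F [ 0.14  0.99 -0.18]
rot [-1.4000e-03  4.0000e-03  1.5677e+00] shift cm [ -8.67  -5.06 -14.89]
```

play_rows(commands=[0, 0, 0.14, -1.7, -1, -3, 5, 0, 0, 0.28, -3.5, -2, -6, 5, 0, 0, 0.42, -5.2, -3, -9, 5, 0, 0, 0.56, -7, -4, -12, 5, 0, 0, 0.7, -8.7, -5.1, -14.9, 5])

```text
time: 6.05
position: [0.4263, 0.0548, 0.3002]
ee_rot: [[0.722, 0.691, -0.002], [0.691, -0.722, -0.001], [-0.002, -0.001, -1.0]]
wrist_force: [1.2, -0.3, 0.2]
finger_gap: 0.0503
gripper_force: 0.0
```

play_rows(commands=[0, 0, 0.14, 0, 0, 0, 5, 0, 0, 0.28, 0, 0, 0, 5, 0, 0, 0.42, 0, 0, 0, 5, 0, 0, 0.56, 0, 0, 0, 5, 0, 0, 0.7, 0, 0, 0, 5])

```text
time: 6.55
position: [0.4269, 0.0554, 0.2989]
ee_rot: [[0.998, 0.063, -0.002], [0.063, -0.998, -0.001], [-0.002, 0.001, -1.0]]
wrist_force: [-0.8, 0.8, 0.1]
finger_gap: 0.05
gripper_force: 0.0
```

play_rows(commands=[0, 0, 0.14, 0, 0, 0, 5, 0, 0, 0.165, 0, 0, 0, 5, 0, 0, 0.165, 0, 0, 0, 5, 0, 0, 0.165, 0, 0, 0, 5])

```text
time: 6.95
position: [0.4274, 0.0557, 0.2994]
ee_rot: [[0.996, -0.092, -0.001], [-0.092, -0.996, -0.0], [-0.001, 0.0, -1.0]]
wrist_force: [-0.2, -0.3, -0.0]
finger_gap: 0.0498
gripper_force: 0.0
```

```bash
cat > lookdock.py <<'E'
from meas import *
import pickle,sys
n=sys.argv[1]
c=cal("wrist");i=ctrl.read_camera("wrist")[:,:,::-1];cv2.imwrite(f"pics/{n}.png",i);pickle.dump(c,open(n+".pkl","wb"))
g=cv2.cvtColor(np.ascontiguousarray(i),cv2.COLOR_BGR2GRAY)
# ortho map in dock frame at plate height: rows dock x (0.5mm), cols dock y
def ortho(z):
    X,Y=np.meshgrid(np.arange(.16,-.18,-.0005),np.arange(.11,-.11,-.0005),indexing="ij")
    P=np.array([D(x,y,z) for x,y in zip(X.ravel(),Y.ravel())]);uv=proj(P,c).reshape(X.shape+(2,)).astype(np.float32)
    return cv2.remap(g,uv[...,0],uv[...,1],cv2.INTER_LINEAR)
o=ortho(.006);t=ortho(.04)
cv2.imwrite(f"pics/{n}_o.png",np.hstack([o,t]))
xs=lambda x:int((.16-x)/.0005)
# plate side edges
for x in np.arange(-.14,.10,.03):
    d=np.diff(cv2.GaussianBlur(o,(3,9),0)[xs(x)].astype(int))
    print(round(x,3),"edgeL",.11-(d[:80].argmin()+1)*.0005,"edgeR",.11-(360+d[360:].argmax()+1)*.0005)
m=(t>150).astype(np.uint8)*255
m[:,:75]=0;m[:,365:]=0   # |y|<72 mm
if len(sys.argv)>2: m[:xs(float(sys.argv[2]))]=0
m=cv2.morphologyEx(m,cv2.MORPH_OPEN,np.ones((31,31)))
k=max(cv2.findContours(m,cv2.RETR_EXTERNAL,cv2.CHAIN_APPROX_NONE)[0],key=cv2.contourArea)
ct,sz,a=cv2.minAreaRect(k);print("box x %.4f y %.4f"%(.16-ct[1]*.0005,.11-ct[0]*.0005),"size mm",np.array(sz)/2,"yaw",-((a+45)%90-45))
print(ctrl.state()["time"],ctrl.state()["position"])
E
python3 lookdock.py w3
```

```text
-0.14 edgeL 0.091 edgeR -0.09000000000000001
-0.11 edgeL 0.091 edgeR -0.08900000000000001
-0.08 edgeL 0.0905 edgeR -0.09150000000000001
-0.05 edgeL 0.0905 edgeR -0.09000000000000001
-0.02 edgeL 0.0905 edgeR -0.08900000000000001
0.01 edgeL 0.0905 edgeR -0.09100000000000001
0.04 edgeL 0.0905 edgeR -0.09050000000000001
0.07 edgeL 0.09 edgeR -0.08950000000000001
0.1 edgeL 0.1095 edgeR -0.0705
box x -0.0910 y -0.0017 size mm [83.19786072 96.48184967] yaw 0.66619873046875
7.0 [0.42746669 0.05575985 0.29945647]
```

View pics/w3_o.png

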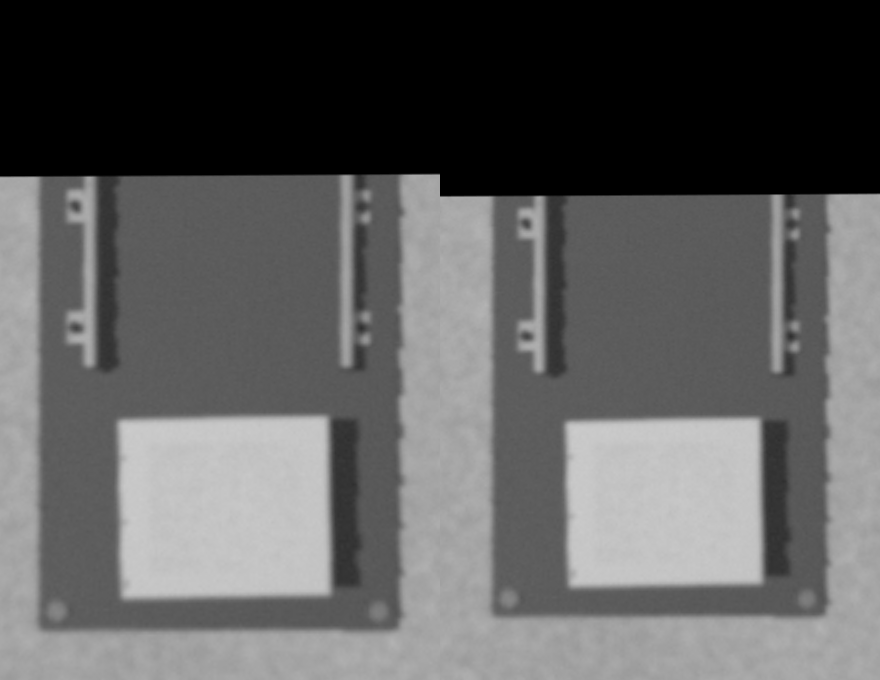

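Rectified to the dock frame, the plate edges sit at ±90 mm, so the frame estimate is good. The box is at x −91, y −1.7 mm, 0.7° askew, well inside the 10 mm clearance. Now I'll go behind it.

```bash
python3 -c "
from h import *
delta(D(-.168,-.001,.022),DY)"
```

```text
t 7.0 pos [0.4275 0.0558 0.2995] yaw -5.31 F [-0.4   0.54  0.15]
rot [0.0002 0.0005 0.005 ] shift cm [-2.83  0.07 27.75]
```

play_rows(commands=[0, 0, 0.005, -1, 0.1, 4, 5, 0, 0, 0.005, -2, 0.1, 8, 5, 0, 0, 0.005, -2.8, 0.1, 12, 5, 0, 0, 0.005, -2.8, 0.1, 16, 5, 0, 0, 0.005, -2.8, 0.1, 19, 5])

```text
time: 7.5
position: [0.3983, 0.0575, 0.1071]
ee_rot: [[0.995, -0.098, -0.002], [-0.098, -0.995, -0.0], [-0.002, 0.0, -1.0]]
wrist_force: [0.1, 0.8, 0.0]
finger_gap: 0.0502
gripper_force: 0.0
```

play_rows(commands=[0, 0, 0, 0, 0, 3, 5, 0, 0, 0, 0, 0, 6, 5, 0, 0, 0, 0, 0, 8, 5, 0, 0, 0, 0, 0, 8.7, 5, 0, 0, 0, 0, 0, 8.7, 5])

```text
time: 8.0
position: [0.3988, 0.0575, 0.0219]
ee_rot: [[0.995, -0.099, -0.002], [-0.099, -0.995, -0.0], [-0.002, 0.0, -1.0]]
wrist_force: [0.6, 0.1, 0.5]
finger_gap: 0.0496
gripper_force: 0.0
```

```bash
python3 -c "
from h import *
delta(D(0,-.001,.022),DY);print(inD(ctrl.state()['position']))"
```

```text
t 8.0 pos [0.3988 0.0575 0.0219] yaw -5.68 F [0.56 0.06 0.49]
rot [ 0.0003  0.0022 -0.0015] shift cm [16.83 -0.04 -0.04]
[-0.16833013 -0.00113439]
```

play_rows(commands=[0, 0, 0, 0.6, 0, 0, 5, 0, 0, 0, 1.2, 0, 0, 5, 0, 0, 0, 1.8, 0, 0, 5, 0, 0, 0, 2.1, 0, 0, 5, 0, 0, 0, 2.4, 0, 0, 5])

```text
time: 8.5
position: [0.4242, 0.0551, 0.023]
ee_rot: [[0.995, -0.1, 0.0], [-0.1, -0.995, 0.0], [0.0, -0.0, -1.0]]
wrist_force: [-3.9, 0.7, 2.0]
finger_gap: 0.0505
gripper_force: 1.8
```

play_rows(commands=[0, 0, 0, 0.2, 0, 0, 5, 0, 0, 0, 0.5, 0, 0, 5, 0, 0, 0, 0.8, 0, 0, 5, 0, 0, 0, 1.1, 0, 0, 5, 0, 0, 0, 1.4, 0, 0, 5])

```text
time: 9.0
position: [0.4376, 0.0536, 0.0224]
ee_rot: [[0.995, -0.1, -0.0], [-0.1, -0.995, -0.0], [-0.0, 0.0, -1.0]]
wrist_force: [-1.4, 0.1, -1.1]
finger_gap: 0.0501
gripper_force: 0.6
```

play_rows(commands=[0, 0, 0, 0.3, 0, 0, 5, 0, 0, 0, 0.6, 0, 0, 5, 0, 0, 0, 0.9, 0, 0, 5, 0, 0, 0, 1.2, 0, 0, 5, 0, 0, 0, 1.5, 0, 0, 5])

```text
time: 9.5
position: [0.4527, 0.0522, 0.0226]
ee_rot: [[0.995, -0.1, 0.0], [-0.1, -0.995, -0.0], [0.0, -0.0, -1.0]]
wrist_force: [-1.3, -0.1, -0.8]
finger_gap: 0.0498
gripper_force: 0.6
```

```bash
python3 lookdock.py w4; python3 -c "
from h import *
delta(D(0.045,-.001,.022),DY);print(inD(ctrl.state()['position']))"
```

```text
-0.14 edgeL 0.091 edgeR -0.08950000000000001
-0.11 edgeL 0.0905 edgeR -0.08900000000000001
-0.08 edgeL 0.0905 edgeR -0.08950000000000001
-0.05 edgeL 0.0905 edgeR -0.08950000000000001
-0.02 edgeL 0.0905 edgeR -0.08900000000000001
0.01 edgeL 0.0905 edgeR -0.09000000000000001
0.04 edgeL 0.1095 edgeR -0.0705
0.07 edgeL 0.1095 edgeR -0.0705
0.1 edgeL 0.1095 edgeR -0.0705
box x -0.0532 y -0.0025 size mm [96.99998474 63.49999237] yaw -0.0
9.55 [0.4531593  0.05213188 0.0228158 ]
t 9.55 pos [0.4532 0.0521 0.0228] yaw -5.74 F [-0.69 -0.7  -0.54]
rot [-0.     -0.0007 -0.0025] shift cm [15.87 -0.06  0.09]
[-0.11366943 -0.00116588]
```

View pics/w4_o.png

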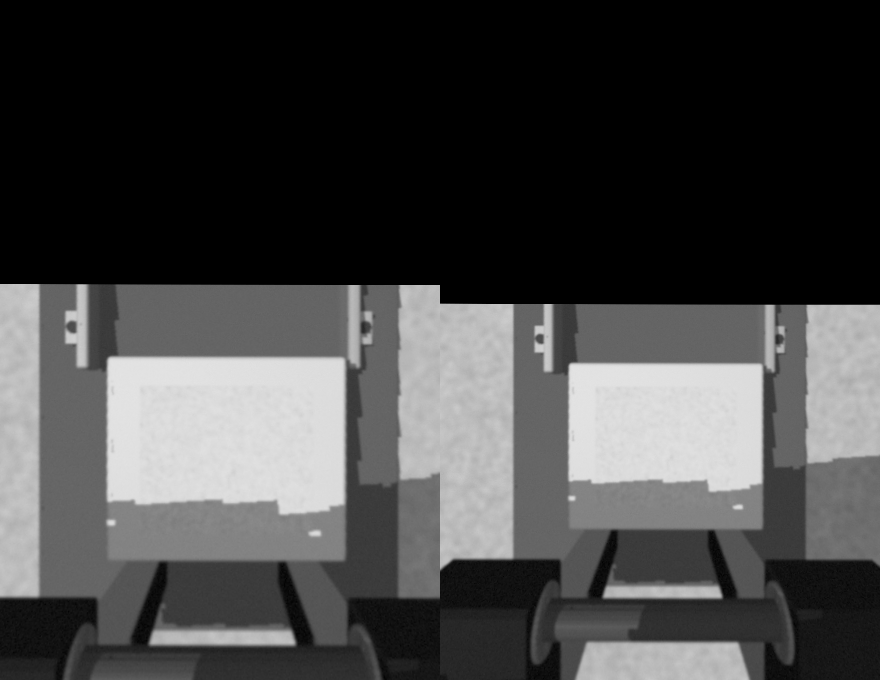

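The box is now square, with y about −2.7 mm (top view edges at columns 568 and 763) and its front just entering the rails with about 7 mm to spare. I'll push on, drifting slightly left to recentre.

play_rows(commands=[0, 0, -0.002, 0.3, 0, 0, 5, 0, 0, -0.002, 0.8, -0.02, 0, 5, 0, 0, -0.002, 1.3, -0.03, 0, 5, 0, 0, -0.002, 1.8, -0.04, 0, 5, 0, 0, -0.002, 2.3, -0.05, 0, 5])

```text
time: 10.05
position: [0.4758, 0.0504, 0.0227]
ee_rot: [[0.995, -0.098, -0.0], [-0.098, -0.995, 0.0], [-0.0, -0.0, -1.0]]
wrist_force: [-3.3, -0.0, 1.7]
finger_gap: 0.05
gripper_force: 1.5
```

play_rows(commands=[0, 0, 0, 0.5, -0.01, 0, 5, 0, 0, 0, 1, -0.02, 0, 5, 0, 0, 0, 1.5, -0.03, 0, 5, 0, 0, 0, 2, -0.04, 0, 5, 0, 0, 0, 2.5, -0.06, 0, 5])

```text
time: 10.55
position: [0.5006, 0.0485, 0.0226]
ee_rot: [[0.995, -0.098, -0.0], [-0.098, -0.995, -0.0], [-0.0, 0.0, -1.0]]
wrist_force: [-3.5, 0.1, 2.3]
finger_gap: 0.0504
gripper_force: 1.7
```

play_rows(commands=[0, 0, 0, 0.5, -0.01, 0, 5, 0, 0, 0, 1, -0.02, 0, 5, 0, 0, 0, 1.5, -0.03, 0, 5, 0, 0, 0, 2, -0.04, 0, 5, 0, 0, 0, 2.5, -0.06, 0, 5])

```text
time: 11.05
position: [0.5256, 0.0467, 0.0226]
ee_rot: [[0.995, -0.098, -0.0], [-0.098, -0.995, -0.0], [-0.0, 0.0, -1.0]]
wrist_force: [-3.9, 0.7, 2.8]
finger_gap: 0.0499
gripper_force: 2.1
```

```bash
python3 lookdock.py w5 |tail -2; python3 -c "
from h import *
delta(D(0.0435,0.002,.022),DY);print(inD(ctrl.state()['position']))"
```

```text
box x 0.0197 y -0.0008 size mm [63.5 96.5] yaw -0.0
11.1 [0.52649515 0.04655238 0.02284688]
t 11.1 pos [0.5265 0.0466 0.0228] yaw -5.64 F [-1.04 -0.17 -0.21]
rot [-0.0001 -0.0012 -0.0006] shift cm [ 8.36 -0.16  0.09]
[-0.04013912  0.00043757]
```

play_rows(commands=[0, 0, 0, 0.4, -0.01, 0, 5, 0, 0, 0, 0.9, -0.02, 0, 5, 0, 0, 0, 1.4, -0.03, 0, 5, 0, 0, 0, 1.9, -0.03, 0, 5, 0, 0, 0, 2.4, -0.04, 0, 5])

```text
time: 11.6
position: [0.5496, 0.0447, 0.0225]
ee_rot: [[0.995, -0.098, 0.0], [-0.098, -0.995, -0.0], [0.0, 0.0, -1.0]]
wrist_force: [-2.3, -0.1, 1.2]
finger_gap: 0.05
gripper_force: 1.1
```

play_rows(commands=[0, 0, 0, 0.5, -0.01, 0, 5, 0, 0, 0, 1, -0.02, 0, 5, 0, 0, 0, 1.5, -0.03, 0, 5, 0, 0, 0, 2, -0.03, 0, 5, 0, 0, 0, 2.5, -0.03, 0, 5])

```text
time: 12.1
position: [0.5744, 0.0426, 0.0225]
ee_rot: [[0.995, -0.098, -0.0], [-0.098, -0.995, 0.0], [-0.0, 0.0, -1.0]]
wrist_force: [-2.9, -0.1, -1.1]
finger_gap: 0.05
gripper_force: 0.7
```

play_rows(commands=[0, 0, 0, 0.5, 0, 0, 5, 0, 0, 0, 1, 0, 0, 5, 0, 0, 0, 1.5, 0, 0, 5, 0, 0, 0, 1.9, 0, 0, 5, 0, 0, 0, 2.2, 0, 0, 5])

```text
time: 12.6
position: [0.5963, 0.0404, 0.0227]
ee_rot: [[0.995, -0.098, 0.0], [-0.098, -0.995, 0.0], [0.0, -0.0, -1.0]]
wrist_force: [-3.0, 1.3, 1.0]
finger_gap: 0.0498
gripper_force: 1.4
```

play_rows(commands=[0, 0, 0, 0.2, 0, 0, 5, 0, 0, 0, 0.4, 0, 0, 5, 0, 0, 0, 0.6, 0, 0, 5, 0, 0, 0, 0.8, 0, 0, 5])

```text
time: 13.0
position: [0.6039, 0.0397, 0.0226]
ee_rot: [[0.995, -0.098, -0.0], [-0.098, -0.995, -0.0], [-0.0, 0.0, -1.0]]
wrist_force: [-2.3, 1.1, -0.6]
finger_gap: 0.05
gripper_force: 1.0
```

```bash
python3 lookdock.py w6 0.115|tail -2; python3 -c "
from h import *
delta(D(0.0435,0.001,.022),DY);print(inD(ctrl.state()['position']))"
```

```text
box x 0.0905 y -0.0003 size mm [49.  96.5] yaw -0.0
13.05 [0.6042817  0.0396235  0.02270147]
t 13.05 pos [0.6043 0.0396 0.0227] yaw -5.63 F [-1.28  0.93 -0.87]
rot [-0.0001 -0.0004 -0.0005] shift cm [0.55 0.01 0.07]
[0.03795232 0.0011324 ]
```

play_rows(commands=[0, 0, 0, 0.1, 0, 0, 5, 0, 0, 0, 0.2, 0, 0, 5, 0, 0, 0, 0.3, 0, 0, 5, 0, 0, 0, 0.35, 0, 0, 5])

```text
time: 13.45
position: [0.6074, 0.0393, 0.0227]
ee_rot: [[0.995, -0.098, 0.0], [-0.098, -0.995, 0.0], [0.0, -0.0, -1.0]]
wrist_force: [-3.3, 1.0, 1.1]
finger_gap: 0.0499
gripper_force: 1.8
```

play_rows(commands=[0, 0, 0, 0.05, 0, 0, 5, 0, 0, 0, 0.1, 0, 0, 5, 0, 0, 0, 0.15, 0, 0, 5])

```text
time: 13.75
position: [0.6089, 0.0392, 0.0227]
ee_rot: [[0.995, -0.098, -0.0], [-0.098, -0.995, 0.0], [-0.0, -0.0, -1.0]]
wrist_force: [-4.3, 0.6, 4.2]
finger_gap: 0.0504
gripper_force: 2.0
```

play_rows(commands=[0, 0, 0, 0.05, 0, 0, 5, 0, 0, 0, 0.1, 0, 0, 5])

```text
time: 13.95
position: [0.6099, 0.0391, 0.0227]
ee_rot: [[0.995, -0.098, -0.0], [-0.098, -0.995, 0.0], [-0.0, -0.0, -1.0]]
wrist_force: [-4.1, 0.6, 3.0]
finger_gap: 0.0503
gripper_force: 2.3
```

play_rows(commands=[0, 0, 0, 0.05, 0, 0, 5, 0, 0, 0, 0.1, 0, 0, 5])

```text
time: 14.15
position: [0.61, 0.0391, 0.0227]
ee_rot: [[0.995, -0.098, -0.002], [-0.098, -0.995, 0.0], [-0.002, 0.0, -1.0]]
wrist_force: [-10.2, 0.9, 10.4]
finger_gap: 0.0501
gripper_force: 5.6
```

```bash
python3 -c "
from h import *
s=ctrl.state();print(inD(s['position']),s['wrist_force'])
i=ctrl.read_camera('scene')[:,:,::-1];cv2.imwrite('pics/s6.png',cv2.resize(i[160:280,200:360],None,fx=4.9,fy=4.9,interpolation=cv2.INTER_CUBIC))"
```

```text
[0.04365969 0.00112684] [-10.19246063   0.88885065  10.42367473]
```

The arm stalled at TCP x = 43.7 mm with about 10 N of force. That matches the predicted 43.5 mm, so the box has met the stop. I'll back off and verify from above.

play_rows(commands=[0, 0, 0, 0, 0, 0, 5, 0, 0, 0, -0.3, 0, 0, 5, 0, 0, 0, -1.5, 0, 0, 5, 0, 0, 0, -3, 0, 0, 5, 0, 0, 0, -4, 0, -3, 5])

```text
time: 14.7
position: [0.567, 0.0429, 0.0483]
ee_rot: [[0.995, -0.098, -0.007], [-0.098, -0.995, 0.0], [-0.007, 0.001, -1.0]]
wrist_force: [-0.2, 0.3, 0.0]
finger_gap: 0.0501
gripper_force: 0.0
```

play_rows(commands=[0, 0, 0, -1, 0, -4.5, 5, 0, 0, 0, -2, 0, -9, 5, 0, 0, 0, -3, 0, -13.5, 5, 0, 0, 0, -4, 0, -18, 5, 0, 0, 0, -5, 0, -22, 5])

```text
time: 15.2
position: [0.5216, 0.0477, 0.2755]
ee_rot: [[0.995, -0.098, 0.004], [-0.098, -0.995, -0.0], [0.004, -0.0, -1.0]]
wrist_force: [-0.0, -0.2, 0.5]
finger_gap: 0.0503
gripper_force: 0.0
```

play_rows(commands=[0, 0, 0, 0, 0, 0, 0, 0, 0, 0, 0, 0, 0, 0])

```text
time: 15.4
position: [0.5225, 0.0477, 0.2742]
ee_rot: [[0.995, -0.098, 0.005], [-0.098, -0.995, -0.0], [0.005, -0.0, -1.0]]
wrist_force: [-0.9, 0.1, -0.5]
finger_gap: 0.0385
gripper_force: 0.0
```

```bash
python3 lookdock.py w7 0.14|tail -2; python3 -c "
from h import *
delta([.5015,.2885,.09],DY);"
```

```text
box x 0.0953 y 0.0000 size mm [83.5 97. ] yaw -0.0
15.45 [0.52161157 0.04770898 0.27224839]
t 15.45 pos [0.5216 0.0477 0.2722] yaw -5.63 F [ 0.07  0.23 -0.6 ]
rot [-0.     -0.001  -0.0005] shift cm [ -4.38 -23.77  18.22]
```

View pics/w7.png

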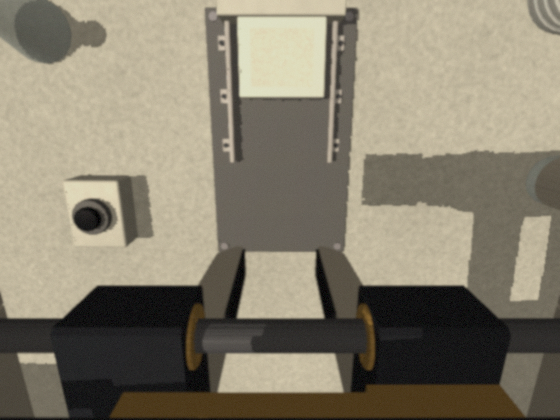

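The box is docked at x 95.3, y 0.0, yaw 0.0°, against the stop at the top of the picture. The button is at about (88,217). I'll look closer at the button and triangulate it.

```bash
python3 - <<'E'
from h import *
import pickle
from scipy.optimize import least_squares
def disc(g,x0,y0,w=14):
    p=g[y0-w:y0+w,x0-w:x0+w];m=(p<45).astype(np.uint8)
    n,l,s,ct=cv2.connectedComponentsWithStats(m);k=l[w,w] or (1+s[1:,4].argmax());return ct[k]+[x0-w,y0-w],s[k]
V=[]
for f,c,x,y in (("w1",pickle.load(open("w1.pkl","rb")),90,157),("w7",pickle.load(open("w7.pkl","rb")),87,218),("scene0",cal("scene"),319,155),("side0",cal("side"),251,304)):
    u,s=disc(cv2.imread(f"pics/{f}.png",0),x,y,10 if f[0]=="s" else 14);print(f,u,s);V.append((u,c))
r=least_squares(lambda P:np.concatenate([proj(P,c)[0]-u for u,c in V]),[.5,.288,.05],loss="soft_l1");print(r.x,r.fun.round(1))
a=cv2.imread("pics/w7.png")[160:260,40:150];b=cv2.imread("pics/side0.png")[280:350,210:290]
cv2.imwrite("pics/btn.png",np.hstack([cv2.resize(a,(396,360),interpolation=cv2.INTER_CUBIC),cv2.resize(b,(400,360),interpolation=cv2.INTER_CUBIC)]))
E
```

```text
w1 [ 90.18615752 157.91885442] [  2   5  25  21 419]
w7 [ 87.76421053 218.53263158] [  2   3  26  24 475]
scene0 [318.484375 153.671875] [ 5  5 10  8 64]
side0 [250.33739837 304.79268293] [  0   3  20  16 246]
[0.50041211 0.28814124 0.05546559] [-0.   0.2  0.3  0.1  0.4 -0.2 -0.4 -0. ]
```

View pics/btn.png

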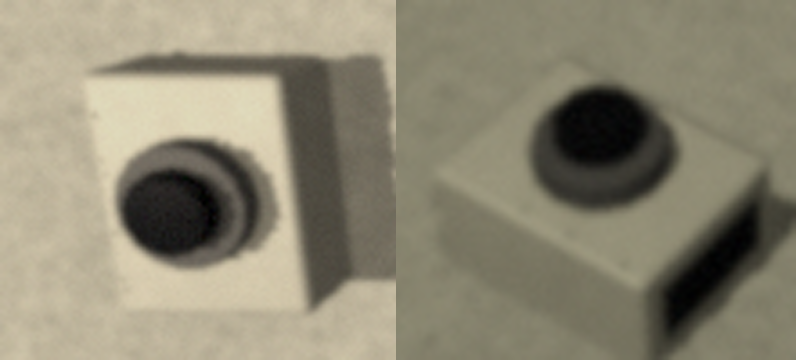

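The button's dark disc stands well proud of its wider grey collar. The top centre comes out at about (0.500, 0.288) and z about 0.056, and the four views agree to within 0.5 px. I'll press with a single finger (17.5 mm thick, smaller than the 30 mm disc), jaws open, so the collar isn't touched.

play_rows(commands=[0, 0, 0, -0.9, -3.6, 0.5, 9.3, 0, 0, 0, -1.8, -7.2, 1, 9.3, 0, 0, 0, -2.7, -10.8, 1.5, 9.3, 0, 0, 0, -3.6, -14.5, 2, 9.3, 0, 0, 0, -4.5, -18.2, 3, 9.3])

```text
time: 15.95
position: [0.4937, 0.2345, 0.2405]
ee_rot: [[0.995, -0.098, -0.002], [-0.098, -0.995, -0.001], [-0.002, 0.001, -1.0]]
wrist_force: [1.2, 0.8, 0.3]
finger_gap: 0.0702
gripper_force: 0.0
```

play_rows(commands=[0, 0, 0, 0, 0, 4, 9.3, 0, 0, 0, 0, 0, 8, 9.3, 0, 0, 0, 0, 0, 12, 9.3, 0, 0, 0, 0, 0, 15.5, 9.3, 0, 0, 0, 0, 0, 15.5, 9.3])

```text
time: 16.45
position: [0.4886, 0.2312, 0.0794]
ee_rot: [[0.995, -0.098, -0.013], [-0.098, -0.995, -0.005], [-0.012, 0.006, -1.0]]
wrist_force: [-0.8, -0.7, -1.0]
finger_gap: 0.0928
gripper_force: 0.0
```

```bash
python3 - <<'E'
from h import *
s=ctrl.state();R=np.array(s["ee_rot"]);o=s["finger_gap"]/2+.00875
f=s["position"]-R[:,1]*o;print("gap",s["finger_gap"],"finger",f,"err tool cm",R.T@(np.array([.5004,.2881,.0555])-f)*100,s["time"])
i=ctrl.read_camera("side")[:,:,::-1];cv2.imwrite("pics/s8.png",cv2.resize(i[220:360,170:330],None,fx=4.2,fy=4.2,interpolation=cv2.INTER_CUBIC))
E
```

```text
gap 0.0928366992752576 finger [0.49400294 0.28608918 0.07903496] err tool cm [ 0.64615519 -0.27700794  2.3440035 ] 16.45
```

View pics/s8.png

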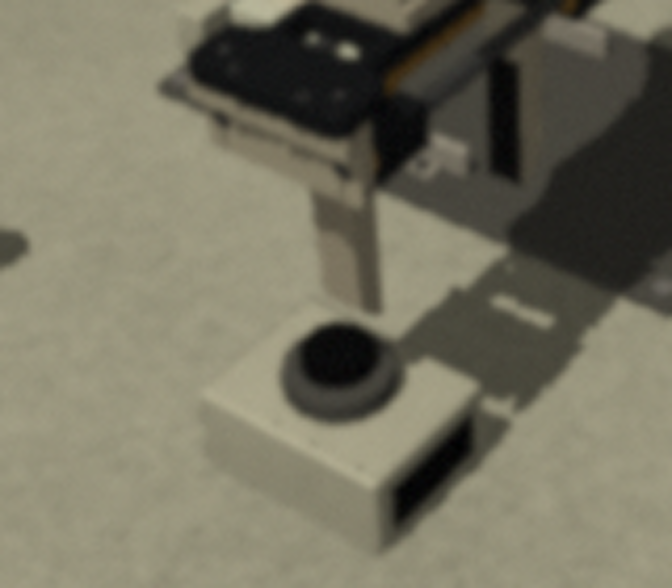

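The finger hangs just above the button at (345,310) and the disc is at (340,355). The arm is still settling, so I'll let it settle and measure again.

play_rows(commands=[0, 0, 0, 0, 0, 0, 9.3, 0, 0, 0, 0, 0, 0, 9.3, 0, 0, 0, 0, 0, 0, 9.3])

```text
time: 16.8
position: [0.4959, 0.2338, 0.0899]
ee_rot: [[0.995, -0.098, 0.004], [-0.098, -0.995, 0.001], [0.003, -0.002, -1.0]]
wrist_force: [-0.4, -1.3, -0.4]
finger_gap: 0.0933
gripper_force: 0.0
```

```bash
python3 - <<'E'
from h import *
s=ctrl.state();R=np.array(s["ee_rot"]);o=s["finger_gap"]/2+.00875
f=s["position"]-R[:,1]*o;print("gap",s["finger_gap"],"finger",f,"err tool cm",R.T@(np.array([.5004,.2881,.0555])-f)*100,s["wrist_force"])
E
```

```text
gap 0.09327646982215275 finger [0.50134941 0.28896112 0.09002823] err tool cm [-0.09773216  0.10060726  3.45235299] [-0.4292203  -1.3287994  -0.36971218]
```

play_rows(commands=[0, 0, 0, -0.1, 0.1, 1, 9.3, 0, 0, 0, -0.1, 0.1, 2, 9.3, 0, 0, 0, -0.1, 0.1, 2.6, 9.3, 0, 0, 0, -0.1, 0.1, 2.8, 9.3, 0, 0, 0, -0.1, 0.1, 2.8, 9.3])

```text
time: 17.3
position: [0.4927, 0.2322, 0.0591]
ee_rot: [[0.995, -0.098, -0.001], [-0.098, -0.995, -0.001], [-0.001, 0.001, -1.0]]
wrist_force: [-1.8, -0.5, 1.5]
finger_gap: 0.0931
gripper_force: 1.2
```

play_rows(commands=[0, 0, 0, 0, 0, 0.1, 9.3, 0, 0, 0, 0, 0, 0.2, 9.3, 0, 0, 0, 0, 0, 0.3, 9.3, 0, 0, 0, 0, 0, 0.4, 9.3, 0, 0, 0, 0, 0, 0.5, 9.3])

```text
time: 17.8
position: [0.4934, 0.2325, 0.0559]
ee_rot: [[0.995, -0.098, 0.0], [-0.098, -0.995, 0.0], [0.0, -0.0, -1.0]]
wrist_force: [-9.5, -4.7, 20.6]
finger_gap: 0.0927
gripper_force: 9.9
```

play_rows(commands=[0, 0, 0, 0, 0, 0.1, 9.3, 0, 0, 0, 0, 0, 0.2, 9.3, 0, 0, 0, 0, 0, 0.3, 9.3])

```text
time: 18.1
position: [0.4938, 0.2327, 0.0553]
ee_rot: [[0.995, -0.097, 0.001], [-0.097, -0.995, 0.0], [0.001, -0.0, -1.0]]
wrist_force: [-20.4, -10.8, 41.4]
finger_gap: 0.0928
gripper_force: 20.5
```

The finger went from light spring force at z = 59 mm to a hard stop at 55 mm with 41 N, so the button has bottomed out. I'll release it and check the button-height model against the images.

play_rows(commands=[0, 0, 0, 0, 0, -0.5, 9.3, 0, 0, 0, 0, 0, -1.5, 9.3, 0, 0, 0, 0, 0, -4, 9.3, 0, 0, 0, 0, 0, -8, 9.3, 0, 0, 0, 0, 0, -12, 9.3])

```text
time: 18.6
position: [0.4926, 0.2322, 0.1722]
ee_rot: [[0.995, -0.098, -0.001], [-0.098, -0.995, -0.0], [-0.001, 0.001, -1.0]]
wrist_force: [0.4, 0.2, 0.8]
finger_gap: 0.0932
gripper_force: 0.0
```

```bash
python3 - <<'E'
from h import *
import pickle
from scipy.optimize import minimize
cv2.imwrite("pics/s9.png",ctrl.read_camera("side")[:,:,::-1]);s=ctrl.state();print(s["time"],s["position"],s["wrist_force"])
t=np.linspace(0,2*np.pi,60);ring=np.c_[np.cos(t),np.sin(t)]*.015
vs=[("w1",pickle.load(open("w1.pkl","rb")),90,157),("w7",pickle.load(open("w7.pkl","rb")),87,218),("side0",cal("side"),250,305),("scene0",cal("scene"),318,154)]
S=8;w=18;data=[]
for f,c,x,y in vs:
    p=cv2.imread(f"pics/{f}.png",0)[y-w:y+w,x-w:x+w];b=(cv2.resize(p,None,fx=S,fy=S,interpolation=cv2.INTER_CUBIC)<48).astype(np.uint8)
    n,l,st,_=cv2.connectedComponentsWithStats(b);b=(l==1+st[1:,4].argmax());data.append((b,c,x,y))
def ious(P):
    out=[]
    for b,c,x,y in data:
        q=np.vstack([np.c_[ring+P[:2],np.full(60,z)] for z in (P[2],P[3])])
        uv=(proj(q,c)-[x-w,y-w]+.5)*S-.5
        m=np.zeros(b.shape,np.uint8);cv2.fillConvexPoly(m,cv2.convexHull(uv.astype(np.float32)).astype(np.int32),1)
        out.append((m&b).sum()/(m|b).sum())
    return np.array(out)
best=max((ious([x,y,zt,zb]).mean(),x,y,zt,zb) for x in np.arange(.497,.5045,.0015) for y in np.arange(.285,.292,.0015) for zt in np.arange(.052,.066,.001) for zb in np.arange(.044,zt,.002))
print(best,ious(best[1:]))
E
```

```text
18.65 [0.4964742  0.23365362 0.18095511] [2.57614101 1.16313005 5.70877211]
(np.float64(0.9204040363905288), np.float64(0.5), np.float64(0.288), np.float64(0.058), np.float64(0.052000000000000005)) [0.92177362 0.9289969  0.92141661 0.90942901]
```

The image fit puts the button top near 58 mm, which is less certain than the contact evidence. A light touch will find the real top height and confirm the stroke was the full 6 mm.

play_rows(commands=[0, 0, 0, 0, 0, 4, 9.3, 0, 0, 0, 0, 0, 8, 9.3, 0, 0, 0, 0, 0, 10.2, 9.3, 0, 0, 0, 0, 0, 10.5, 9.3, 0, 0, 0, 0, 0, 10.5, 9.3])

```text
time: 19.15
position: [0.493, 0.2323, 0.0664]
ee_rot: [[0.995, -0.098, -0.001], [-0.098, -0.995, -0.0], [-0.001, 0.0, -1.0]]
wrist_force: [-0.5, -0.6, 0.0]
finger_gap: 0.0929
gripper_force: 0.0
```

play_rows(commands=[0, 0, 0, 0, 0, 0, 9.3, 0, 0, 0, 0, 0, 0, 9.3, 0, 0, 0, 0, 0, 0, 9.3])

```text
time: 19.45
position: [0.4943, 0.2328, 0.0682]
ee_rot: [[0.995, -0.098, 0.002], [-0.098, -0.995, 0.001], [0.002, -0.001, -1.0]]
wrist_force: [-1.0, -0.4, 0.1]
finger_gap: 0.0928
gripper_force: 0.0
```

play_rows(commands=[0, 0, 0, 0, 0, 0.2, 9.3, 0, 0, 0, 0, 0, 0.3, 9.3, 0, 0, 0, 0, 0, 0.3, 9.3, 0, 0, 0, 0, 0, 0.3, 9.3])

```text
time: 19.85
position: [0.4931, 0.2324, 0.0635]
ee_rot: [[0.995, -0.098, -0.0], [-0.098, -0.995, -0.0], [-0.0, 0.0, -1.0]]
wrist_force: [-0.2, -0.4, -1.0]
finger_gap: 0.0931
gripper_force: 0.0
```

play_rows(commands=[0, 0, 0, 0, 0, 0.1, 9.3, 0, 0, 0, 0, 0, 0.1, 9.3])

```text
time: 20.05
position: [0.4931, 0.2324, 0.0625]
ee_rot: [[0.995, -0.098, -0.0], [-0.098, -0.995, -0.0], [-0.0, 0.0, -1.0]]
wrist_force: [-1.1, -0.1, 0.8]
finger_gap: 0.093
gripper_force: 0.0
```

play_rows(commands=[0, 0, 0, 0, 0, 0.1, 9.3, 0, 0, 0, 0, 0, 0.1, 9.3])

```text
time: 20.25
position: [0.4932, 0.2324, 0.0616]
ee_rot: [[0.995, -0.098, -0.0], [-0.098, -0.995, 0.0], [-0.0, -0.0, -1.0]]
wrist_force: [-1.2, -0.5, 0.9]
finger_gap: 0.0928
gripper_force: 0.7
```

play_rows(commands=[0, 0, 0, 0, 0, 0.1, 9.3, 0, 0, 0, 0, 0, 0.1, 9.3])

```text
time: 20.45
position: [0.4933, 0.2325, 0.0607]
ee_rot: [[0.995, -0.098, 0.0], [-0.098, -0.995, 0.0], [0.0, -0.0, -1.0]]
wrist_force: [-0.6, -0.1, 2.0]
finger_gap: 0.093
gripper_force: 0.9
```

The top is at about 62 mm, so the earlier hard stop at 55.3–55.9 mm was the full 6 mm stroke. I'll lift clear and hand in.

play_rows(commands=[0, 0, 0, 0, 0, -1, 9.3, 0, 0, 0, 0, 0, -4, 9.3, 0, 0, 0, 0, 0, -8, 9.3, 0, 0, 0, 0, 0, -12, 9.3, 0, 0, 0, 0, 0, -16, 9.3])

```text
time: 20.95
position: [0.493, 0.2323, 0.2229]
ee_rot: [[0.995, -0.098, 0.0], [-0.098, -0.995, 0.0], [0.0, -0.0, -1.0]]
wrist_force: [0.2, 0.3, 0.3]
finger_gap: 0.093
gripper_force: 0.0
```

play_rows(commands=[0, 0, 0, 0, 0, 0, 9.3, 0, 0, 0, 0, 0, 0, 9.3, 0, 0, 0, 0, 0, 0, 9.3, 0, 0, 0, 0, 0, 0, 9.3, 0, 0, 0, 0, 0, 0, 9.3])

```text
time: 21.45
position: [0.4924, 0.2321, 0.219]
ee_rot: [[0.995, -0.098, -0.003], [-0.098, -0.995, -0.001], [-0.002, 0.001, -1.0]]
wrist_force: [-0.1, -0.5, 0.1]
finger_gap: 0.0934
gripper_force: 0.0
```

```bash
python3 lookdock.py w9 0.14|tail -2; python3 -c "
from h import *
s=ctrl.state();print(s['position'],s['wrist_force'],s['gripper_force']);print(ctrl.close_job())"
```

```text
box x -0.1617 y 0.0013 size mm [ 35.5 130.5] yaw -0.0
21.5 [0.49260192 0.23220237 0.21933741]
[0.49260192 0.23220237 0.21933741] [-0.18114456  0.41392745  0.11226834] 0.0
the job is handed in; nothing more can be done
None
```

Job handed in at 21.5 s: the slide box is square against the end stop (x 95.3 mm, y 0.0, yaw 0°, measured before the button press, since the final camera check missed the box), pushed through with about 7 mm or more clear of each rail, and the load button was pressed its full 6 mm (peaking near 41 N) and released, then touched lightly once (about 1 mm) to confirm the stroke.

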